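Tip a disc box into a press and clamp it a quarter turn past touch

ROBOT

A 6-joint arm with a two-finger parallel gripper is mounted at the origin on a cart in front of the work surface, level with it; the furniture and walls round the work are solid. World frame = base frame: x ahead of the robot, y to its left, z up, the work surface at z = 0. Lengths are in mm, angles in rad, forces in N, time in s.
With the tool pointing down it reaches from about 300 to 775 mm from the base axis. Payload 14.6 kg.
Tool frame: the origin (TCP) lies at the very end of the fingers, on their centre line; the grasp point (between the pads) lies grip_depth behind it (grip_depth is the distance from the TCP to the grasp point, in mm); z points along the fingers, y is the line along which they close (so a half turn about z gives the same grasp; the last joint's range is limited). The gripper opens to 94 mm and grips with 3 to 60 N. Pads are 16 mm wide; open, the fingers measure 119 mm over their backs; the gripper's body (75 mm by 177 mm) begins 78 mm behind the grasp point.
Start: joints at [1.279, 0.3, 1.521, -0, 1.321, -0.067], TCP at [122.599, 536.152, 182.946] pointing down, gripper open.
Joint ranges: [-3.03, 3.03], [-0.79, 2.21], [0.23, 2.52], [-1.04, 4.18], [0, 3.07], [-2.55, 2.55]. Speed limits (rad/s): [2.22, 2.22, 2.57, 3.14, 3.14, 3.14].

INTERFACE

Orientations are given as a 3x3 rotation matrix whose columns are the frame's x, y, z axes.
In Python, from station import read_state, camera, camera_info, hand_in, grip_depth gives the robot as it stands.
- The arm moves only by the shell command python3 -m inch 'ROWS' [OPENING] [FORCE]. ROWS is JSON, a list of rows, each a list of 2 entries, a list of its own where there are three numbers: the shift along the tool's x, y, z in m, then the turn about the tool's z in degrees. In form: [[[tx, ty, tz], twist], ...]. A call has 1 to 10 rows; each row is the pose to reach, as a shift and turn from the pose commanded when the call began, along the tool's axes at that moment; what a row does not reach only later rows make up. A row lasts 1/8 s, in which the tool goes at most 62.5 mm and 10.7 degrees, less where a joint would pass 70% of its speed; a pose out of reach is approached as far as the arm can. A call with a gripper value outside its range is refused whole. OPENING is the closure, from 0 (fully open) to 1 (shut), set as the call begins (- or left out, the last holds). The fingers move at their own pace and stop on an object; FORCE is the grip in N (left out, the last holds). Time passes only in rows, so rows that repeat a pose let the fingers close. It gives the time, the measured TCP pose, the force, the opening and the grip force at its end, in the units of the state.
- read_state(): the state, without advancing time (a new reading comes with each control period).
- camera(name): name is "side" or "top"; returns the picture (420x560x3 uint8, red, green, blue); there is no depth.
- camera_info(name): a dict with "K" (3x3 intrinsics, pixels), "R" (3x3) and "t" (3): a world point X has camera coordinates R X + t. Camera axes: x right, y down, z forward; pixel columns grow to the right and rows downward; lengths in mm; the calibration is good to about 2 mm. A picture is of the moment at which its call begins. camera_info takes no time and is no camera call.
- hand_in(): hands the job in; it is judged then, once.
The state is a dict: "clock": time; "qpos": joint angles; "joint_vel": joint speeds; "joint_torque": joint torques, N m; "ee_pos": TCP position; "tcp_rot": TCP orientation; "force": force on the tool from outside, world axes, zero at the start; "moment": the same for the moment, N m; "gripper_width": finger opening in mm; "finger_force": force on a finger pad.
Only numpy, scipy, OpenCV 4.12 (cv2) and the standard library are available. Lean on these libraries where they do the work, as an engineer would, in place of code of your own. Each camera call takes 0.05 s, during which the arm holds its last target. There are 200 camera calls.

TASK

The flap of the white disc box has been re-glued and must set under light pressure. Tip the box over (do not lift it) so that it lies on its back on the bed of the small press, slide it in under the pad until it sits fully home and square against the stop bar, then turn the press knob clockwise until the pad just touches the box and add a quarter of a turn - much more would crush it. Leave the other things on the table where they are.

Things in the scene. Friction and masses are not known exactly. Their poses are not given: they have to be found in the camera images.
- disc_box: Thin white carton, 55 (x) x 145 (y) x 140 (z, height) mm, 0.2 to 0.4 kg, upright on the table. Origin: centre of its underside. Its +x face stands a few mm off the bed's front edge, which blocks its bottom when the top is pushed towards the press. Tipped over it lies with z pointing along the bed to the stop bar, its top about 64 mm above the table.
- press_bed: Fixed press bed: dark steel plate 280 x 160 x 10 mm on the table. x runs along it from the front edge (x = -135 mm) to the rear (+145), y across; origin at table height. A 28 mm column at x = 125 mm, 160 mm high, carries an arm (40 mm wide, 112 to 151 mm above the table) reaching forward to x = 35 mm over the bed.
- stop (a point): Middle of the front face of the light metal stop bar that stands across the bed, 150 mm wide, 30 mm high above the plate; this point is at bed x = +95 mm, y = 0, 25 mm above the table. When home, the lying box reaches from bed x = -45 to +95 mm.
- pad_face (a point): Centre of the underside of the round rubber pad, 36 mm in diameter, that hangs under the arm over bed point x = 55 mm, y = 0. It starts 5 to 11 mm above the top of the lying box and goes down as the knob is turned.
- knob_grip (a point): Middle of the knob's grip bar on top of the arm, over bed point x = 55 mm, y = 0. The black bar is 50 mm long (x axis of this point, turns with the knob), 14 mm thick (y) and reaches from 18 mm below this point to 12 mm above it. The knob stays at its height while it turns.
- knob (a joint): Angle of the knob in rad, growing clockwise seen from above, which lowers the spindle and its pad by 20 mm a full turn (3.183 mm per rad). Starts between 0 and 0.9 and can go to 10; stiff (0.12 N m friction), it stays where it is left.
- pad (a joint): How far the pad is pushed up against the spring (3 N/mm) between it and the spindle, in m: 0 while it hangs free, grows from touch by 20 mm a turn of the knob (a quarter turn past touch is 0.005 m); stops at 0.009.
- coat_gauge: Yellow hand gauge, 122 x 58 x 29 mm, lying to the left of the press; not to be disturbed. Origin: centre of its underside.
- squeeze_bottle: Black squeeze bottle, 70 mm across, 249 mm tall, standing to the left behind the press; not to be disturbed. Origin: centre of its underside.
- tape_roll: Roll of blue tape lying flat, 104 mm across, 24 mm high, to the right of the press; not to be disturbed. Origin: centre of its underside.

How it is judged (in metres and radians):
On the way, in this order (a step that is already met when the one before it is completed fails the run):
1. the box has been tipped over and lies flat on its back on the bed (angle between disc_box's own z axis and vertical between 1.48 and 1.66 rad and angle between the x axis of disc_box and the z axis of press_bed, either way round below 0.1 rad and z of disc_box in the frame of press_bed below 0.045 m), for 0.2 s.
2. the box is home against the stop, the pad not yet pressing on it (x of disc_box in the frame of press_bed above -0.05 m and angle between disc_box's own z axis and vertical above 1.48 rad and angle between the z axis of disc_box and the x axis of press_bed, either way round below 0.08 rad and value of joint pad below 0.001 m), for 0.2 s.
At the end, for the whole second after the job is handed in: The box lies flat on its back on the bed, with its leading end within about 5 mm of the stop bar, square to it within 0.06 rad and within 30 mm of the bed's middle line, at rest; the pad presses on it with its spring pushed in 3 to 7 mm (touch plus 0.15 to 0.35 of a turn) (x of disc_box in the frame of press_bed between -0.05 and -0.035 m and y of disc_box in the frame of press_bed between -0.03 and 0.03 m and z of disc_box in the frame of press_bed below 0.045 m and angle between the z axis of disc_box and the x axis of press_bed, either way round below 0.06 rad and angle between the x axis of disc_box and the z axis of press_bed, either way round below 0.06 rad and value of joint pad between 0.003 and 0.007 m and linear speed of disc_box below 0.02 m/s).
It fails at once if the knob is tightened so far that the spring is pushed in more than 8 mm (the box is crushed) (value of joint pad above 0.008 m).
It fails at once if the box is lifted (height (world z) of disc_box above 0.09 m).
It fails at once if the coat gauge, the squeeze bottle or the tape roll is moved by more than 20 mm (distance of any of coat_gauge, squeeze_bottle, tape_roll from where it was at the start of the episode above 0.02 m).
It also fails if it takes over 67 s, if anything falls off the work surface, if the arm or the gripper's body presses on something with over 40 N, if the wrist force passes 120 N, or if a joint passes its speed limit or range.

## Working session

There is one attempt and no reset: what is moved stays moved. The work goes in short steps, Python scripts to look and compute and a shell command to move; the robot and the scene stay as the last step left them, time stands still between calls to the robot, and variables do not carry over. Pictures are saved under pics/ and viewed, at most 10 in all, crops included, and the job is handed in when it is done.

```bash
mkdir -p pics; python3 - <<'E'
from station import *
import cv2, numpy as np
for n in("side","top"):
    im=camera(n); cv2.imwrite(f"pics/{n}0.png",im[:,:,::-1]); i=camera_info(n); print(n,i)
s=read_state(); print(s, grip_depth() if callable(grip_depth) else grip_depth)
E
```

```text
side {'K': array([[437.04931766,   0.        , 276.88535742],
       [  0.        , 437.04931766, 207.74314268],
       [  0.        ,   0.        ,   1.        ]]), 'R': array([[-0.96010317, -0.27962438, -0.00347868],
       [-0.22344079,  0.77455557, -0.5917245 ],
       [ 0.16815503, -0.56733929, -0.80613276]]), 't': array([ 601.56799247,  167.19662192, 1021.10179387])}
top {'K': array([[391.20653447,   0.        , 276.28435412],
       [  0.        , 391.20653447, 208.36945001],
       [  0.        ,   0.        ,   1.        ]]), 'R': array([[ 0.01634721, -0.99982506, -0.00908891],
       [-0.99547101, -0.01542327, -0.0938061 ],
       [ 0.09364951,  0.01058122, -0.995549  ]]), 't': array([ 46.32060333, 585.94451015, 971.00012418])}
{'clock': 0.1, 'qpos': array([ 1.27944385e+00,  3.00411508e-01,  1.52151749e+00, -1.85943025e-06,
        1.32070755e+00, -6.66097355e-02]), 'joint_vel': array([ 0.000848  , -0.00325958, -0.00248071,  0.00061488, -0.00055894,
        0.00122063]), 'joint_torque': array([ 3.31959818e-04, -5.32641470e+01, -3.53278720e+01,  7.09196040e-02,
        2.34952132e-02, -9.10527751e-05]), 'ee_pos': array([122.50403508, 535.91581831, 182.44593385]), 'tcp_rot': array([[-9.74851564e-01,  2.22854975e-01, -2.98128851e-04],
       [ 2.22855164e-01,  9.74851053e-01, -1.00041151e-03],
       [ 6.76845433e-05, -1.04169227e-03, -9.99999455e-01]]), 'force': array([ 0.26964867, -0.06479017, -0.50627141]), 'moment': array([0.03212251, 0.01487146, 0.01229082]), 'finger_force': 0.0, 'gripper_width': 94.07037247500288} 18.8
```

View pics/top0.png

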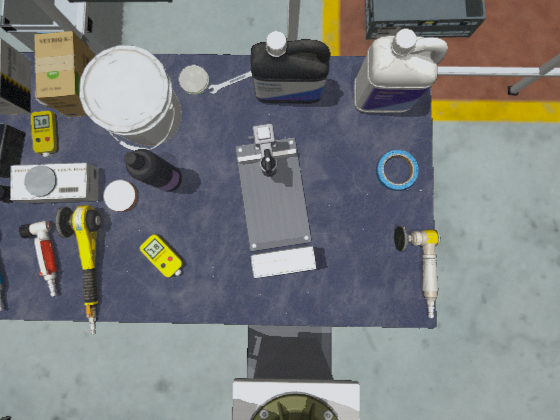

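View pics/side0.png

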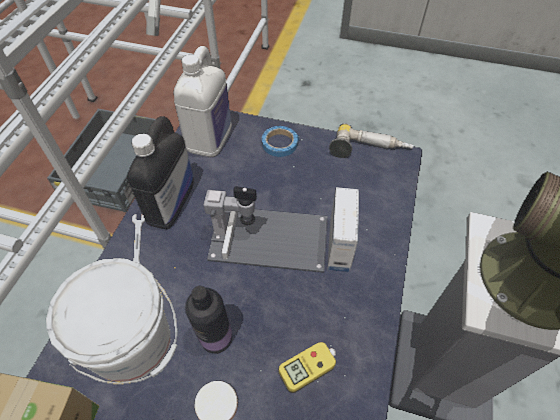

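```bash
python3 - <<'E'
import cv2, numpy as np
a=cv2.imread("pics/top0.png")[120:285,225:325]; b=cv2.imread("pics/side0.png")[180:280,200:365]
a=cv2.resize(a,None,fx=3.6,fy=3.6,interpolation=cv2.INTER_CUBIC)
b=cv2.resize(b,None,fx=2.6,fy=2.6,interpolation=cv2.INTER_CUBIC)
o=np.zeros((600,800,3),np.uint8); o[:a.shape[0],:a.shape[1]]=a; o[:b.shape[0],365:365+b.shape[1]]=b
cv2.imwrite("pics/crop0.png",o)
E
```

```text
(no output)
```

View pics/crop0.png

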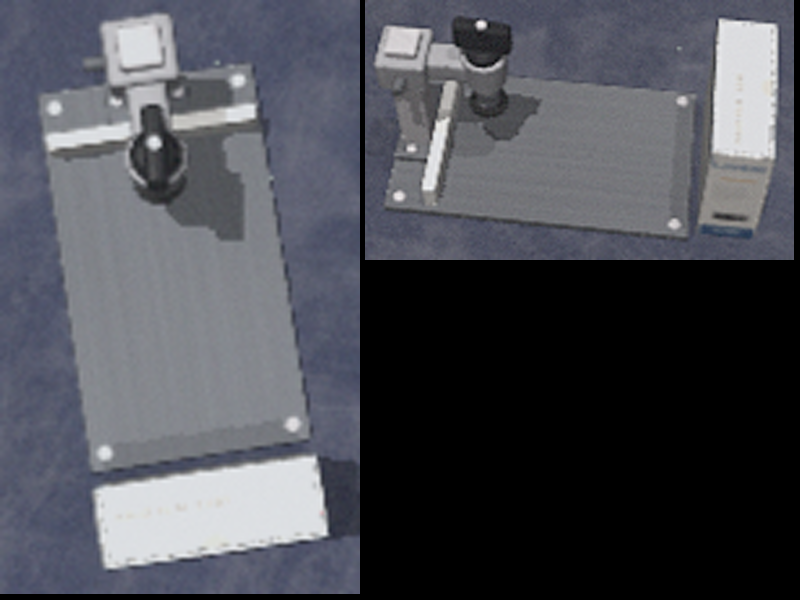

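```bash
cat > h.py <<'E'
import numpy as np
from station import camera_info
C={n:camera_info(n) for n in("side","top")}
def ray(n,p):
    c=C[n]; R,t=np.array(c["R"]),np.array(c["t"])
    return -R.T@t, R.T@np.linalg.inv(c["K"])@np.array([p[0],p[1],1.])
def atz(n,p,z):
    o,d=ray(n,p); return o+d*(z-o[2])/d[2]
def proj(n,X):
    c=C[n]; q=c["K"]@(np.array(c["R"])@X+c["t"]); return q[:2]/q[2]
def tri(ps):
    A=np.zeros((3,3));b=np.zeros(3)
    for n,p in ps:
        o,d=ray(n,p); d/=np.linalg.norm(d); M=np.eye(3)-np.outer(d,d); A+=M;b+=M@o
    return np.linalg.solve(A,b)
T=lambda x,y:(x/3.6+225-.36,y/3.6+120-.36)
S=lambda x,y:((x-365)/2.6+200-.3,y/2.6+180-.3)
def fit(L,W):  # local (x,y) -> world
    L,W=np.array(L,float),np.array(W)[:,:2]; l=(L-L.mean(0))@[1,1j]; w=(W-W.mean(0))@[1,1j]
    a=np.angle(np.vdot(l,w)); R=np.array([[np.cos(a),-np.sin(a)],[np.sin(a),np.cos(a)]])
    o=W.mean(0)-R@L.mean(0); return o,a,np.abs((L@R.T+o)-W).max(),R
E
python3 - <<'E'
from h import *
bL=[(-135,80),(-135,-80),(145,-80),(145,80)]
W=[atz("top",T(*p),10) for p in[(92,470),(309,437),(252,65),(40,95)]]
print("bed top",fit(bL,W)[:3])
W2=[atz("side",S(*p),10) for p in[(689,238),(695,96)]]; print("bed side front",W2,W[:2])
o,a,_,R=fit(bL,W)
xL=[(27.5,72.5),(27.5,-72.5),(-27.5,-72.5),(-27.5,72.5)]
W=[atz("top",T(*p),140) for p in[(95,488),(317,457),(328,538),(105,568)]]
bo=fit(xL,W); print("box",bo[:3],"in bed",R.T@(bo[0]-o))
W=[atz("side",S(*p),140) for p in[(712,155),(719,20),(777,24),(774,158)]]
bo=fit(xL,W); print("box side",bo[:3],"in bed",R.T@(bo[0]-o))
X=tri([("top",T(153,143)),("side",S(481,25))]); print("dot",X,"in bed",R.T@(X[:2]-o), "res",proj("top",X)-T(153,143))
for z in(175,190):
  e=[atz("top",T(*p),z) for p in[(150,105),(157,190)]]; print("knob",z,e,R@[55,0]+o)
E
```

```text
bed top (array([621.78544653,  65.08695559]), np.float64(0.16121127352210007), np.float64(2.637758361042984))
bed side front [array([475.48774089, 121.07223155,  10.        ]), array([503.92376737, -33.55587075,  10.        ])] [array([477.62988525, 121.21749935,  10.        ]), array([503.6663146 , -33.62296116,  10.        ])]
box (array([454.3215705 ,  36.74011357]), np.float64(0.15105953161539085), np.float64(3.2900622113238)) in bed [-169.84253122   -1.09900653]
box side (array([456.25224053,  37.43414959]), np.float64(0.16591003883666064), np.float64(3.4113271618678027)) in bed [-167.82549264   -0.72386903]
dot [676.03062261  75.41528417 192.50205797] in bed [55.19965063  1.48730283] res [-0.02976757 -0.27045536]
knob 175 [array([702.96738367,  78.25723638, 175.        ]), array([650.23818863,  73.00017698, 175.        ])] [676.0722935   73.91521963]
knob 190 [array([699.22444196,  77.66964373, 190.        ]), array([647.42898697,  72.50567749, 190.        ])] [676.0722935   73.91521963]
```

```bash
cat >> h.py <<'E'
O=np.array([621.8,65.1]); A=0.161; B=np.array([[np.cos(A),-np.sin(A)],[np.sin(A),np.cos(A)]])
def go(bx,by,z,yaw_y=None):
    from station import read_state
    s=read_state(); R=np.array(s["tcp_rot"]); p=np.array(s["ee_pos"])
    w=np.r_[B@[bx,by]+O,z]; y=np.arctan2(R[1,1],R[0,1])
    print("bed now",np.r_[B.T@(p[:2]-O),p[2]].round(1),"shift mm",(R.T@(w-p)).round(1),"twist",None if yaw_y is None else np.degrees(y-yaw_y).round(2),"q6",s["qpos"][5].round(3),"F",s["force"].round(1),"M",s["moment"].round(3),"w",round(s["gripper_width"],1),"t",s["clock"])
E
python3 -c "
from h import *
go(-230,0,180,A+np.pi/2); go(-230,0,125)
print(B@[-230,0]+O)"
```

```text
bed now [-417.4  544.8  182.4] shift mm [-378.6 -434.2    2.9] twist -22.1 q6 -0.067 F [ 0.3 -0.1 -0.5] M [0.032 0.015 0.012] w 94.1 t 0.1
bed now [-417.4  544.8  182.4] shift mm [-378.6 -434.2   57.9] twist None q6 -0.067 F [ 0.3 -0.1 -0.5] M [0.032 0.015 0.012] w 94.1 t 0.1
[394.77448154  28.22976856]
```

```bash
python3 -m inch '[[[-0.05,-0.055,0],-3],[[-0.09,-0.1,0],-6],[[-0.13,-0.15,0],-10],[[-0.17,-0.195,0],-14],[[-0.21,-0.24,0],-18],[[-0.25,-0.29,0],-22.1],[[-0.29,-0.335,0],-22.1],[[-0.33,-0.38,0],-22.1],[[-0.365,-0.42,0],-22.1],[[-0.3786,-0.4342,0],-22.1]]' 0 20; python3 -m inch '[[[0,0,0],0],[[0,0,0],0],[[0,0,0],0]]'; python3 -c "
from h import *
go(-230,0,122,A+np.pi/2)"
```

```text
clock: 1.35
ee_pos: [395.5, 26.0, 182.7]
tcp_rot: [[-0.988, -0.157, -0.001], [-0.157, 0.988, -0.0], [0.001, -0.0, -1.0]]
force: [0.2, 0.4, 0.2]
gripper_width: 93.9
finger_force: 0.0
clock: 1.72
ee_pos: [394.6, 29.3, 183.0]
tcp_rot: [[-0.987, -0.162, 0.0], [-0.162, 0.987, 0.0], [-0.0, 0.0, -1.0]]
force: [-0.6, 0.5, -0.5]
gripper_width: 93.9
finger_force: 0.0
bed now [-230.     1.1  183. ] shift mm [-0.  -1.1 61. ] twist 0.08 q6 -1.752 F [-0.6  0.5 -0.5] M [0.044 0.012 0.023] w 93.9 t 1.725
```

```bash
python3 -m inch '[[[0,-0.001,0.03],0],[[0,-0.001,0.06],0],[[-0.015,-0.001,0.06],0],[[-0.025,-0.001,0.06],0],[[-0.032,-0.001,0.06],0],[[-0.039,-0.001,0.06],0],[[-0.046,-0.001,0.06],0],[[-0.053,-0.001,0.06],0]]'; python3 -m inch '[[[-0.007,0,0],0],[[-0.014,0,0],0],[[-0.021,0,0],0],[[-0.028,0,0],0],[[-0.035,0,0],0]]';  python3 - <<'E'
from h import *
from station import camera
import cv2
go(-190,0,180)
cv2.imwrite("pics/s1.png",cv2.resize(camera("side")[150:300,180:400,::-1],None,fx=3,fy=3))
E
```

```text
clock: 2.72
ee_pos: [447.8, 36.0, 123.1]
tcp_rot: [[-0.987, -0.16, 0.0], [-0.16, 0.987, 0.0], [-0.0, -0.0, -1.0]]
force: [-0.7, 0.2, -0.7]
gripper_width: 94.0
finger_force: 0.0
clock: 3.35
ee_pos: [482.4, 41.7, 122.9]
tcp_rot: [[-0.987, -0.16, -0.0], [-0.16, 0.987, 0.0], [0.0, 0.0, -1.0]]
force: [-0.8, 0.4, -0.4]
gripper_width: 93.8
finger_force: 0.0
bed now [-141.4   -0.8  122.9] shift mm [ 48.6   0.8 -57.1] twist None q6 -1.721 F [-0.8  0.4 -0.4] M [ 0.05   0.007 -0.052] w 93.8 t 3.35
```

View pics/s1.png

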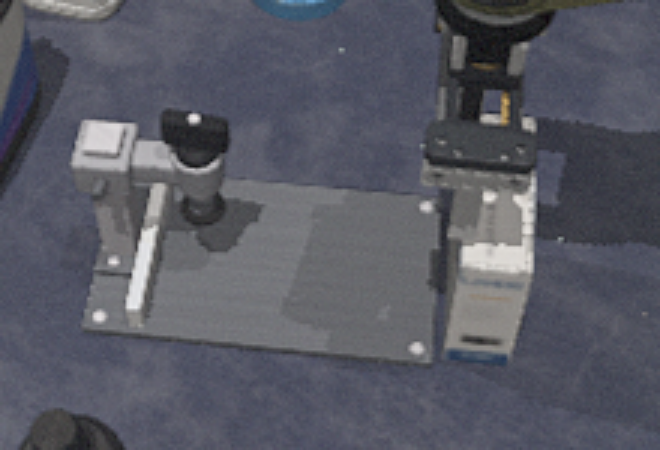

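```bash
python3 - <<'E'
from h import *
from station import camera
import cv2
a=cv2.resize(camera("top")[120:300,200:350,::-1],None,fx=3,fy=3)
b=cv2.resize(camera("side")[170:290,280:380,::-1],None,fx=4,fy=4)
b=b[:,:350] if False else cv2.resize(b,(345,414))
o=np.zeros((540,800,3),np.uint8); o[:540,:450]=a; o[:414,455:]=b; cv2.imwrite("pics/s2.png",o); go(-190,0,180)
E
```

```text
bed now [-141.7   -0.8  122.8] shift mm [ 48.3   0.8 -57.2] twist None q6 -1.721 F [-0.6 -0.5  0.2] M [0.044 0.018 0.015] w 94.2 t 3.5
```

View pics/s2.png

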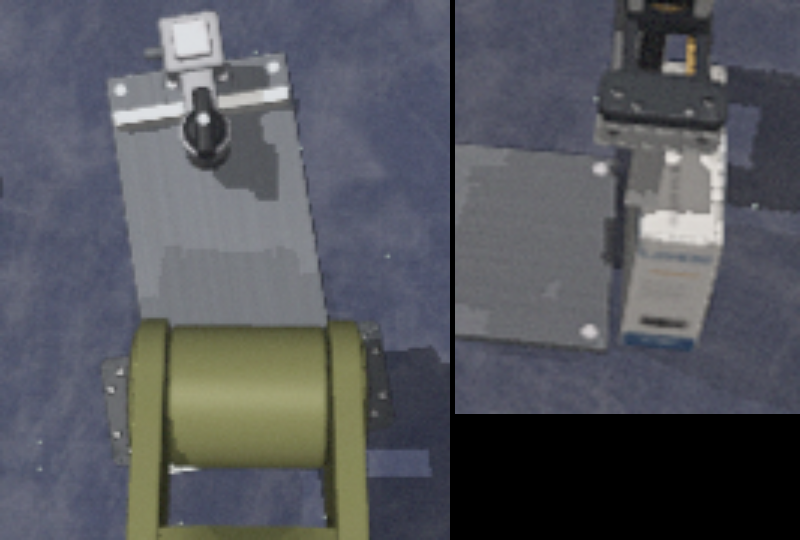

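```bash
python3 - <<'E'
from h import *
import cv2
from station import camera,camera_info
c=C["side"]; print("cam", -np.array(c["R"]).T@c["t"])
im=camera("side")[:,:,::-1].copy(); o=(150,130)
im=cv2.resize(im[o[1]:o[1]+150,o[0]+70:o[0]+270],None,fx=4,fy=4,interpolation=cv2.INTER_CUBIC)
def mark(b,z,col):
    p=(proj("side",np.r_[B@b+O,z])-[o[0]+70,o[1]]+.5)*4; cv2.circle(im,tuple(int(v) for v in p),4,col,2); print(b,z,p.round())
for y in(-47,47):
    mark([-141.5,y],123,(0,0,255)); mark([-141.5,y],163,(0,255,0))
mark([-141.5,88],220,(255,0,0)); mark([-141.5,-88],220,(255,0,0))
cv2.imwrite("pics/s3.png",im)
E
```

```text
cam [443.2224828  618.02116784 924.17060126]
[-141.5, -47] 123 [459. 282.]
[-141.5, -47] 163 [466. 238.]
[-141.5, 47] 123 [451. 418.]
[-141.5, 47] 163 [459. 377.]
[-141.5, 88] 220 [467. 380.]
[-141.5, -88] 220 [481. 114.]
```

View pics/s3.png

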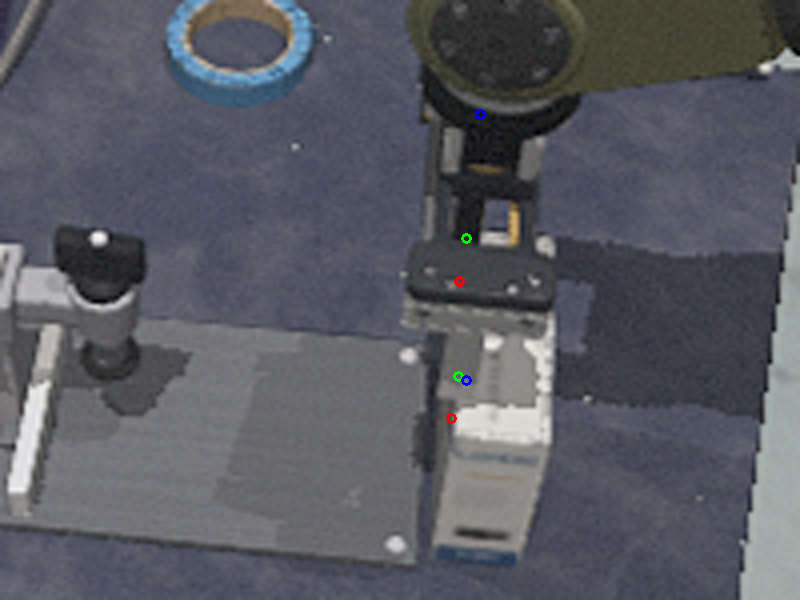

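```bash
python3 - <<'E'
from h import *
for z in (210,230,250):
    for p in((239,257),(326,247)): w=atz("top",p,z); print(z,p,w.round(), (B.T@(w[:2]-O)).round())
# side: body near end lower corners in s3: (408,325),(550,335); box top corners (455,440),(550,445)
f=lambda x,y:(x/4+220-.4,y/4+130-.4)
for z in(200,220,240):
  for p in((408,322),(552,335)): w=atz("side",f(*p),z); print(z,(B.T@(w[:2]-O)).round())
for p in((455,438),(552,443),(435,548),(517,562)):
  for z in(0,140): w=atz("side",f(*p),z); print(p,z,(B.T@(w[:2]-O)).round())
E
```

```text
210 (239, 257) [466. 129. 210.] [-143.   88.]
210 (326, 247) [490. -50. 210.] [-149.  -93.]
230 (239, 257) [467. 127. 230.] [-143.   86.]
230 (326, 247) [490. -48. 230.] [-149.  -90.]
250 (239, 257) [467. 125. 250.] [-143.   84.]
250 (326, 247) [490. -45. 250.] [-148.  -88.]
200 [-112.   42.]
200 [-185.   42.]
220 [-111.   57.]
220 [-182.   56.]
240 [-110.   72.]
240 [-180.   71.]
(455, 438) 0 [-153.  -19.]
(455, 438) 140 [-143.   71.]
(552, 443) 0 [-213.  -23.]
(552, 443) 140 [-194.   68.]
(435, 548) 0 [-145.   60.]
(435, 548) 140 [-136.  138.]
(517, 562) 0 [-194.   63.]
(517, 562) 140 [-178.  141.]
```

```bash
python3 -m inch '[[[0,0,-0.03],0],[[0,0,-0.06],0],[[0.03,0,-0.06],0],[[0.06,0,-0.06],0],[[0.09,0,-0.06],0],[[0.09,0,-0.03],0],[[0.09,0,0],0],[[0.09,0,0.035],0],[[0.09,0,0.035],0]]' 0; python3 -m inch '[[[-0.015,0,0],0],[[-0.025,0,0],0],[[-0.03,0,0],0],[[-0.035,0,0],0],[[-0.035,0,0],0]]';  python3 - <<'E'
from h import *
from station import camera
import cv2
go(-190,0,180)
cv2.imwrite("pics/s4.png",cv2.resize(camera("side")[130:280,220:420,::-1],None,fx=4,fy=4))
E
```

```text
clock: 4.68
ee_pos: [391.7, 27.2, 86.7]
tcp_rot: [[-0.987, -0.16, -0.004], [-0.16, 0.987, 0.0], [0.004, 0.001, -1.0]]
force: [-0.1, -0.3, 1.1]
gripper_width: 94.1
finger_force: 0.0
clock: 5.3
ee_pos: [427.8, 32.8, 87.9]
tcp_rot: [[-0.987, -0.16, -0.0], [-0.16, 0.987, 0.0], [0.0, 0.0, -1.0]]
force: [-0.3, -0.5, -0.4]
gripper_width: 94.5
finger_force: 0.2
bed now [-196.7   -0.7   87.9] shift mm [ -6.7   0.7 -92.1] twist None q6 -1.741 F [-0.3 -0.5 -0.4] M [0.004 0.063 0.005] w 94.5 t 5.3
```

View pics/s4.png

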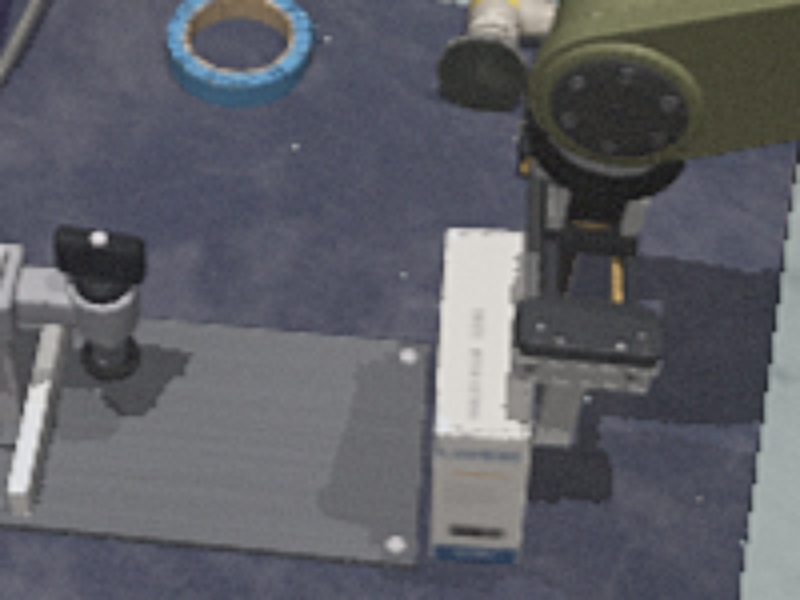

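```bash
for i in 1; do python3 -m inch '[[[-0.005,0,0],0],[[-0.01,0,0],0]]' | egrep 'ee_|^force'; python3 -m inch '[[[-0.005,0,0],0],[[-0.01,0,0],0]]'| egrep 'ee_|^force'; python3 -m inch '[[[-0.005,0,0],0],[[-0.01,0,0],0]]'| egrep 'ee_|^force'; python3 -m inch '[[[-0.005,0,0],0],[[-0.01,0,0],0]]'| egrep 'ee_|^force'; done;  python3 - <<'E'
from h import *
from station import camera
import cv2
go(-190,0,180)
cv2.imwrite("pics/s5.png",cv2.resize(camera("side")[130:280,220:420,::-1],None,fx=4,fy=4))
E
```

```text
ee_pos: [437.9, 34.4, 88.1]
force: [0.0, -0.8, 0.5]
ee_pos: [447.8, 36.0, 87.9]
force: [-0.7, -0.1, -0.6]
ee_pos: [457.6, 37.6, 87.9]
force: [0.3, 0.4, 0.3]
ee_pos: [467.4, 39.2, 87.9]
force: [-0.6, -0.2, 0.4]
bed now [-156.5   -0.8   87.9] shift mm [ 33.5   0.8 -92.1] twist None q6 -1.726 F [-0.6 -0.2  0.4] M [-0.015  0.015  0.03 ] w 94.4 t 6.35
```

View pics/s5.png

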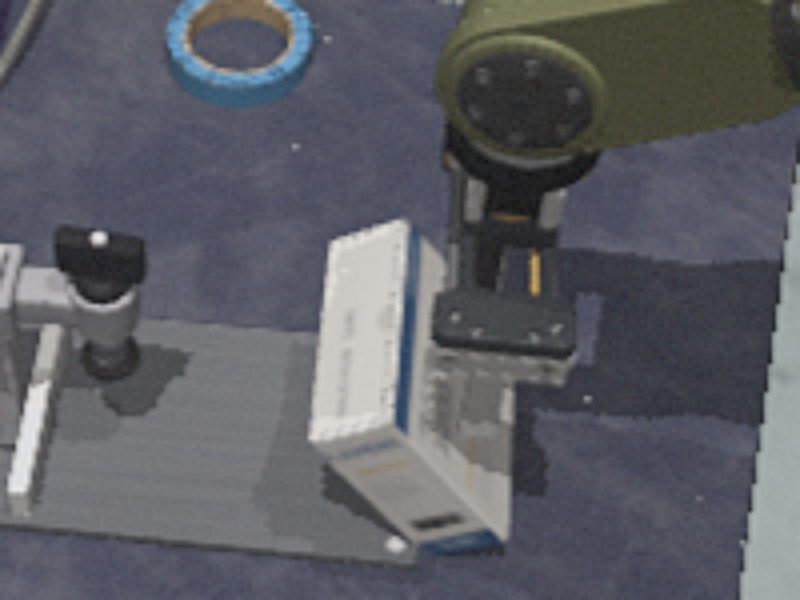

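```bash
python3 -m inch '[[[-0.008,0,0],0],[[-0.016,0,0],0],[[-0.016,0,0],0],[[-0.016,0,0],0],[[0.02,0,0],0],[[0.06,0,0],0],[[0.1,0,0],0],[[0.1,0,0],0]]';  python3 - <<'E'
from h import *
from station import camera
import cv2
go(-190,0,180)
f=lambda x,y:(x/4+220-.4,y/4+130-.4)
for z in(80,90,100,110,120,130):
  print(z,[(B.T@(atz("side",f(*p),z)[:2]-O)).round() for p in((537,445),(575,445))])
s=camera("side")[:,:,::-1]; t=camera("top")[:,:,::-1]
a=cv2.resize(s[150:290,180:360],None,fx=2.2,fy=2.2); b=cv2.resize(t[120:290,215:330],None,fx=3.4,fy=3.4)
o=np.zeros((600,800,3),np.uint8); o[:a.shape[0],:a.shape[1]]=a; o[:b.shape[0],400:400+b.shape[1]]=b; cv2.imwrite("pics/s6.png",o); cv2.imwrite("pics/s6t.png",t)
E
```

```text
clock: 7.4
ee_pos: [366.8, 23.0, 88.1]
tcp_rot: [[-0.987, -0.16, 0.0], [-0.16, 0.987, -0.0], [-0.0, -0.0, -1.0]]
force: [0.5, -0.4, 0.5]
gripper_width: 94.2
finger_force: 0.0
bed now [-258.4   -0.7   88.1] shift mm [-68.4   0.7 -91.9] twist None q6 -1.768 F [ 0.5 -0.4  0.5] M [0.085 0.01  0.014] w 94.2 t 7.4
80 [array([-194.,   31.]), array([-215.,   29.])]
90 [array([-192.,   38.]), array([-214.,   35.])]
100 [array([-191.,   44.]), array([-212.,   42.])]
110 [array([-190.,   51.]), array([-211.,   48.])]
120 [array([-189.,   57.]), array([-209.,   55.])]
130 [array([-187.,   63.]), array([-208.,   61.])]
```

View pics/s6.png

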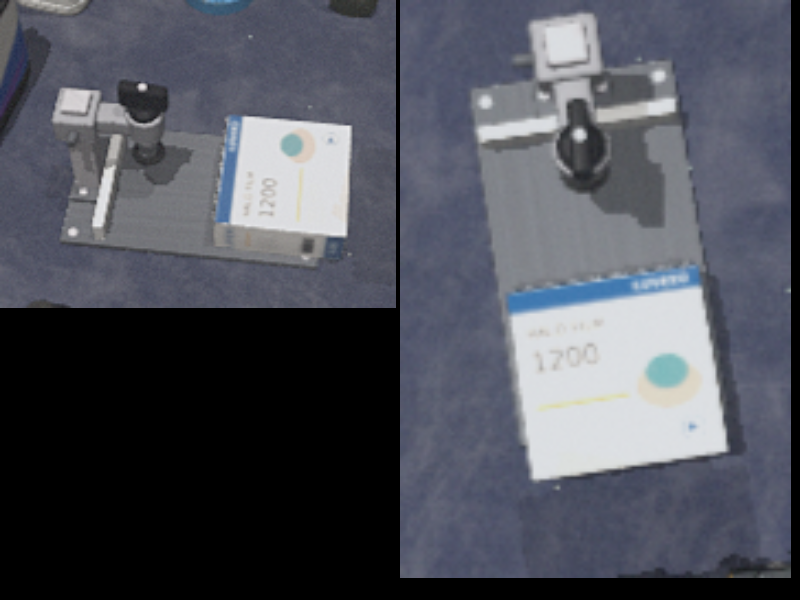

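```bash
python3 - <<'E'
from h import *
g=lambda x,y:((x-400)/3.4+215-.35,y/3.4+120-.35)
W=[atz("top",g(*p),65) for p in[(508,293),(703,267),(727,453),(533,480)]]
r=fit([(140,72.5),(140,-72.5),(0,-72.5),(0,72.5)],W); print("box origin bed",B.T@(r[0]-O),"yaw rel",r[1]-A,r[2])
go(-205,0,14,A+np.pi/2)
E
python3 -m inch '[[[0,0,0.03],0],[[0,0,0.06],0],[[0,0,0.074],0],[[0,0,0.074],0],[[0,0,0.074],0]]'
```

```text
box origin bed [-162.80649559   -0.84409389] yaw rel -0.012023762835443319 3.0914469340800323
bed now [-256.2   -0.9   88.4] shift mm [-51.1   0.9  74.5] twist -0.02 q6 -1.768 F [0.1 0.7 0.6] M [ 0.029 -0.022  0.002] w 94.2 t 7.5
clock: 8.12
ee_pos: [369.1, 23.2, 14.4]
tcp_rot: [[-0.987, -0.16, 0.001], [-0.16, 0.987, -0.0], [-0.001, -0.0, -1.0]]
force: [0.5, -1.2, -0.9]
gripper_width: 94.3
finger_force: 0.0
```

```bash
python3 -m inch '[[[-0.03,0,0],0],[[-0.06,0,0],0],[[-0.075,0,0],0],[[-0.085,0,0],0],[[-0.095,0,0],0],[[-0.105,0,0],0],[[-0.115,0,0],0],[[-0.125,0,0],0],[[-0.135,0,0],0],[[-0.145,0,0],0]]'|egrep 'ee_|^forc'; python3 -m inch '[[[-0.01,0,0],0],[[-0.02,0,0],0],[[-0.028,0,0],0],[[-0.036,0,0],0],[[-0.036,0,0],0]]'|egrep 'ee_|^forc'; python3 -m inch '[[[-0.004,0,0],0],[[-0.004,0,0],0]]'|egrep 'ee_|^forc'; python3 -c "
from h import *
go(-54,0,14,A+np.pi/2)"
```

```text
ee_pos: [512.2, 46.5, 14.0]
force: [-3.7, -1.0, 2.0]
ee_pos: [547.7, 52.3, 13.9]
force: [0.6, -0.3, -0.1]
ee_pos: [551.2, 52.8, 14.0]
force: [-0.4, -0.6, 0.5]
bed now [-71.6  -0.8  14. ] shift mm [-17.6   0.8  -0. ] twist -0.0 q6 -1.702 F [-0.4 -0.6  0.5] M [-0.001 -0.014  0.024] w 94.0 t 10.25
```

```bash
python3 -m inch '[[[-0.003,0,0],0],[[-0.006,0,0],0]]'|egrep 'ee_|^forc'; python3 -m inch '[[[-0.003,0,0],0],[[-0.005,0,0],0]]'|egrep 'ee_|^forc'; python3 -m inch '[[[-0.002,0,0],0],[[-0.004,0,0],0]]'|egrep 'ee_|^forc';python3 -m inch '[[[-0.002,0,0],0],[[-0.003,0,0],0]]'|egrep 'ee_|^forc'; python3 -c "
from h import *
go(-54,0,14,A+np.pi/2)"
```

```text
ee_pos: [557.0, 53.8, 13.9]
force: [-1.8, -0.2, 0.4]
ee_pos: [562.0, 54.6, 13.9]
force: [-2.0, -0.8, 0.7]
ee_pos: [565.9, 55.2, 13.9]
force: [-2.8, -1.0, 1.1]
ee_pos: [568.9, 55.7, 14.0]
force: [-3.9, -0.1, 0.8]
bed now [-53.7  -0.8  14. ] shift mm [ 0.3  0.8 -0. ] twist -0.01 q6 -1.698 F [-3.9 -0.1  0.8] M [-0.011  0.404 -0.018] w 94.2 t 11.25
```

```bash
for k in 1 2 3 4; do python3 -m inch '[[[-0.0015,0,0],0],[[-0.0015,0,0],0]]'|egrep '^forc'; done; python3 -c "
from h import *
go(-54,0,14,A+np.pi/2)"
```

```text
force: [-6.2, -1.9, 4.3]
force: [-19.6, -4.2, 12.9]
force: [-31.6, -6.3, 21.5]
force: [-44.9, -8.8, 30.8]
bed now [-52.9  -1.   14. ] shift mm [ 1.1  1.  -0. ] twist 0.03 q6 -1.697 F [-44.9  -8.8  30.8] M [-1.519  7.485  0.409] w 94.0 t 12.25
```

```bash
python3 -m inch '[[[0.03,0,0],0],[[0.08,0,-0.02],0],[[0.12,0,-0.06],0],[[0.16,0,-0.1],0],[[0.19,0,-0.14],0],[[0.19,0,-0.17],0],[[0.19,0,-0.17],0],[[0.19,0,-0.17],0]]'|egrep 'ee_|^forc'; python3 - <<'E'
from h import *
from station import camera
import cv2
go(55,0,240,A+np.pi/2)
s=camera("side")[:,:,::-1]; t=camera("top")[:,:,::-1]
a=cv2.resize(s[170:290,190:310],None,fx=3.3,fy=3.3,interpolation=3); b=cv2.resize(t[125:265,225:325],None,fx=4,fy=4,interpolation=3)
o=np.zeros((600,800,3),np.uint8); o[:a.shape[0],:a.shape[1]]=a; o[:b.shape[0],400:400+b.shape[1]]=b; cv2.imwrite("pics/s7.png",o)
E
```

```text
ee_pos: [387.1, 26.2, 183.2]
force: [0.9, -0.2, -1.4]
bed now [-237.9   -0.7  183.2] shift mm [-292.9    0.8  -56.9] twist -0.0 q6 -1.759 F [ 0.9 -0.2 -1.4] M [0.056 0.072 0.027] w 94.1 t 13.25
```

View pics/s7.png

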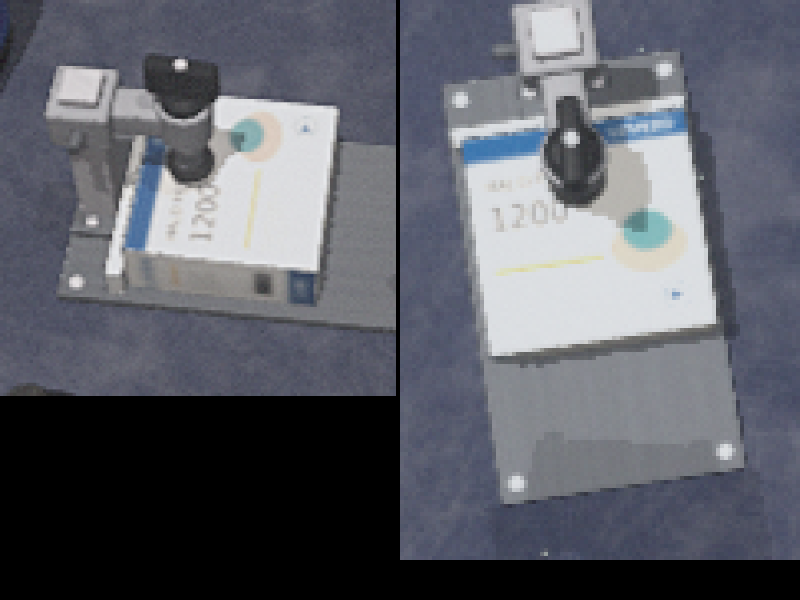

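```bash
python3 -m inch '[[[-0.03,0,-0.05],0],[[-0.08,0,-0.057],0],[[-0.13,0,-0.057],0],[[-0.18,0,-0.057],0],[[-0.23,0,-0.057],0],[[-0.27,0,-0.057],3.4],[[-0.291,0.0008,-0.057],3.4],[[-0.291,0.0008,-0.03],3.4],[[-0.291,0.0008,-0.03],3.4]]'|egrep 'ee_|^forc';  python3 - <<'E'
from h import *
go(55,1,168,0.1+np.pi/2)
k=lambda x,y:((x-400)/4+225-.4,y/4+125-.4)
W=[atz("top",k(*p),65) for p in[(463,143),(688,112),(717,325),(490,355)]]
r=fit([(140,72.5),(140,-72.5),(0,-72.5),(0,72.5)],W); print("box origin bed",B.T@(r[0]-O),"yaw rel",r[1]-A,r[2])
W=[atz("top",k(*p),10) for p in[(501,503),(744,468),(680,55),(445,87)]]
r=fit([(-135,80),(-135,-80),(145,-80),(145,80)],W); print("bed",r[:3])
print(B.T@(atz("top",k(571,138),192)[:2]-O))
E
```

```text
ee_pos: [673.4, 73.6, 210.3]
force: [-0.1, -0.0, 0.2]
bed now [5.230e+01 1.000e-01 2.103e+02] shift mm [-2.9  1.  42.3] twist 0.1 q6 -1.618 F [-0.1 -0.   0.2] M [ 0.036  0.019 -0.034] w 94.1 t 14.475
box origin bed [-46.98493842  -0.98329318] yaw rel -0.012175299681913887 3.4031027106782403
bed (array([620.65859154,  65.18500133]), np.float64(0.1587553634742677), np.float64(3.1417919923993622))
[55.20250788  0.97937711]
```

```bash
python3 -m inch '[[[-0.003,0.001,0.02],0],[[-0.003,0.001,0.042],0],[[-0.003,0.001,0.042],0],[[-0.003,0.001,0.042],0]]'|egrep 'ee_|^forc'; python3 -m inch '[[[0,0,0],0],[[0,0,0],0],[[0,0,0],0],[[0,0,0],0],[[0,0,0],0],[[0,0,0],0],[[0,0,0],0],[[0,0,0],0]]' 1 25; python3 -c "
from h import *
go(55,1,168,0.1+np.pi/2)"
```

```text
ee_pos: [677.5, 75.0, 172.9]
force: [-0.1, 0.9, 0.2]
clock: 15.98
ee_pos: [677.2, 74.9, 172.0]
tcp_rot: [[-0.995, -0.101, 0.0], [-0.101, 0.995, -0.0], [0.0, -0.0, -1.0]]
force: [-0.4, -0.5, 0.7]
gripper_width: 17.3
finger_force: 0.0
bed now [ 56.2   0.8 172. ] shift mm [1.2 0.1 4. ] twist 0.09 q6 -1.616 F [-0.4 -0.5  0.7] M [ 0.101 -0.026 -0.011] w 17.3 t 15.975
```

```bash
python3 -m inch '[[[0,0,0],0],[[0,0,0],0],[[0,0,0],0]]'; python3 -c "
from h import *
go(55,1,168,0.1+np.pi/2)"
```

```text
clock: 16.35
ee_pos: [677.1, 74.9, 172.0]
tcp_rot: [[-0.995, -0.101, 0.0], [-0.101, 0.995, -0.0], [-0.0, -0.0, -1.0]]
force: [-0.7, -0.2, -0.4]
gripper_width: 0.7
finger_force: 0.0
bed now [ 56.2   0.8 172. ] shift mm [1.2 0.1 4. ] twist 0.09 q6 -1.616 F [-0.7 -0.2 -0.4] M [-0.016  0.046  0.017] w 0.7 t 16.35
```

```bash
for k in 1 2 3 4 5 6; do python3 -m inch '[[[0,0,0.003],0],[[0,0,0.003],0]]'|egrep 'ee_|^forc'; done
```

```text
ee_pos: [677.0, 74.9, 168.5]
force: [0.7, 0.9, 0.4]
ee_pos: [677.4, 74.9, 167.7]
force: [-5.0, -0.0, 11.1]
ee_pos: [677.7, 75.0, 167.5]
force: [-11.0, -0.8, 27.7]
ee_pos: [678.1, 75.0, 167.2]
force: [-18.4, -2.2, 43.6]
ee_pos: [678.4, 75.0, 167.0]
force: [-25.7, -3.2, 60.9]
ee_pos: [678.7, 75.0, 166.8]
force: [-33.3, -3.8, 78.3]
```

```bash
python3 -m inch '[[[0,0,-0.02],0],[[0,0,-0.035],0],[[0,0,-0.035],0],[[0,0,-0.035],0],[[0,0,-0.035],0],[[0,0,-0.035],0]]' 0.45|egrep 'ee_|^forc|wid'; python3 -c "
from h import *
go(55,1,150,0.1+np.pi/2)"
```

```text
ee_pos: [677.0, 74.9, 188.3]
force: [-0.6, 0.2, 0.4]
gripper_width: 51.6
bed now [ 56.1   0.8 188.3] shift mm [ 1.1  0.1 38.3] twist 0.09 q6 -1.616 F [-0.6  0.2  0.4] M [-0.02   0.029  0.054] w 51.6 t 18.6
```

```bash
python3 -m inch '[[[0.001,0,0.012],0],[[0.001,0,0.022],0],[[0.001,0,0.028],0],[[0.001,0,0.028],0]]'|egrep 'ee_|^forc|wid';  python3 -m inch '[[[0,0,0.004],0],[[0,0,0.007],0]]'|egrep 'ee_|^forc|wid';python3 -m inch '[[[0,0,0.003],0],[[0,0,0.003],0]]'|egrep 'ee_|^forc|wid';python3 -m inch '[[[0,0,0.003],0],[[0,0,0.003],0]]'|egrep 'ee_|^forc|wid'
```

```text
ee_pos: [676.0, 74.8, 160.3]
force: [0.2, 0.3, -0.6]
gripper_width: 51.8
ee_pos: [676.2, 74.8, 153.9]
force: [0.3, 0.0, -0.2]
gripper_width: 51.8
ee_pos: [676.0, 74.8, 150.7]
force: [-0.1, -0.3, 0.1]
gripper_width: 51.4
ee_pos: [676.1, 74.8, 147.7]
force: [-0.0, 0.2, 0.8]
gripper_width: 52.0
```

```bash
python3 -m inch '[[[0,0,0],0],[[0,0,0],0],[[0,0,0],0],[[0,0,0],0],[[0,0,0],0],[[0,0,0],0]]' 1 30;  python3 -c "
from h import *
go(55,1,150,0.1+np.pi/2)"
```

```text
clock: 20.6
ee_pos: [676.1, 75.4, 148.0]
tcp_rot: [[-0.995, -0.102, 0.0], [-0.102, 0.995, 0.001], [-0.0, 0.001, -1.0]]
force: [-0.8, 6.0, -0.5]
gripper_width: 13.7
finger_force: 30.0
bed now [ 55.3   1.5 148. ] shift mm [ 0.2 -0.5 -2. ] twist 0.11 q6 -1.616 F [-0.8  6.  -0.5] M [ 1.031  0.138 -0.117] w 13.7 t 20.6
```

```bash
cat > m.py <<'E'
from h import *
from station import read_state
s=read_state(); R=np.array(s["tcp_rot"]); print(np.degrees(np.arctan2(R[1,1],R[0,1])).round(1),"q6",s["qpos"][5].round(3),"F",s["force"].round(1),"Mz",s["moment"].round(3)[2],"tau6",s["joint_torque"][5].round(4),"w",round(s["gripper_width"],1),"p",s["ee_pos"].round(1),s["clock"])
E
python3 -m inch '[[[0,0.0006,0],0]]'>/dev/null; python3 m.py; for k in 1 2 3 4 5 6 7 8; do python3 -m inch '[[[0,0,0],9]]' >/dev/null; python3 m.py; done
```

```text
95.8 q6 -1.615 F [0.4 1.4 0.9] Mz -0.103 tau6 -0.1171 w 13.9 p [676.1  75.5 148. ] 20.725
86.7 q6 -1.455 F [-0.3  4.  -0.5] Mz 0.167 tau6 -3.8791 w 13.9 p [676.1  75.6 148. ] 20.85
77.6 q6 -1.296 F [0.4 3.9 2. ] Mz 0.093 tau6 -2.5521 w 13.6 p [676.1  75.7 148. ] 20.975
68.6 q6 -1.139 F [1.2 5.  0.2] Mz 0.093 tau6 -2.5027 w 13.8 p [676.1  75.9 148. ] 21.1
59.6 q6 -0.982 F [ 1.8  6.7 -1.2] Mz 0.168 tau6 -2.5005 w 13.5 p [676.2  76.  148. ] 21.225
50.6 q6 -0.825 F [ 2.   6.1 -1.3] Mz 0.153 tau6 -2.4999 w 14.0 p [676.3  76.1 148. ] 21.35
41.6 q6 -0.668 F [ 2.9  6.8 -0.6] Mz 0.132 tau6 -2.5004 w 13.3 p [676.4  76.2 148. ] 21.475
32.6 q6 -0.511 F [ 4.4  8.1 -1.8] Mz 0.105 tau6 -2.4988 w 13.5 p [676.5  76.3 148. ] 21.6
23.6 q6 -0.353 F [ 5.2  8.  -2.2] Mz 0.133 tau6 -2.4995 w 13.7 p [676.6  76.4 148. ] 21.725
```

```bash
for k in 1 2 3 4 5 6 7 8; do python3 -m inch '[[[0,0,0],9]]' >/dev/null; python3 m.py; done
```

```text
14.6 q6 -0.196 F [ 5.6  7.7 -2. ] Mz 0.127 tau6 -2.4985 w 13.7 p [676.7  76.4 148. ] 21.85
5.6 q6 -0.039 F [ 7.3  8.5 -2.9] Mz 0.156 tau6 -2.4984 w 13.5 p [676.9  76.4 148. ] 21.975
-3.4 q6 0.118 F [ 8.3  8.3 -3.1] Mz 0.09 tau6 -2.4991 w 13.8 p [677.   76.4 148.1] 22.1
-12.4 q6 0.275 F [10.1  7.8 -2.8] Mz 0.097 tau6 -2.4989 w 13.6 p [677.1  76.4 148. ] 22.225
-21.4 q6 0.432 F [11.8  8.  -3.7] Mz 0.139 tau6 -2.4999 w 13.9 p [677.3  76.4 148.1] 22.35
-30.4 q6 0.589 F [12.8  7.8 -4.2] Mz 0.152 tau6 -2.5 w 13.9 p [677.4  76.3 148. ] 22.475
-39.4 q6 0.746 F [13.1  7.4 -4.3] Mz 0.118 tau6 -2.5011 w 13.4 p [677.5  76.2 148. ] 22.6
-48.4 q6 0.903 F [13.2  6.3 -4.7] Mz 0.102 tau6 -2.5034 w 13.9 p [677.6  76.1 148. ] 22.725
```

```bash
for k in 1 2 3; do python3 -m inch '[[[0,0,0],9]]' >/dev/null; python3 m.py; done
```

```text
-57.5 q6 1.06 F [13.3  5.5 -4. ] Mz 0.112 tau6 -2.5036 w 13.8 p [677.7  76.  148.1] 22.85
-66.5 q6 1.217 F [13.8  6.5 -4.7] Mz 0.166 tau6 -2.5061 w 13.5 p [677.7  75.9 148.1] 22.975
-75.5 q6 1.374 F [15.   3.9 -4.9] Mz 0.141 tau6 -2.5073 w 13.7 p [677.8  75.8 148.1] 23.1
```

```bash
cat > pad.py <<'E'
from h import *
import cv2,sys
from station import camera
def prof(g): return g[205:240,243:253]
g=np.mean([cv2.cvtColor(camera("side"),cv2.COLOR_RGB2GRAY).astype(float) for _ in range(4)],0)
np.save(f"pics/{sys.argv[1]}.npy",g)
print(prof(g)[:,::2].round().astype(int).tolist())
E
python3 pad.py p0; python3 m.py; python3 - <<'E'
import cv2,numpy as np
a=cv2.cvtColor(cv2.imread("pics/s7.png")[:396,:396],cv2.COLOR_BGR2GRAY)
a=cv2.resize(a,(120,120),interpolation=cv2.INTER_AREA)
print(a[35:70,53:63:2].tolist())
E
```

```text
[[46, 38, 56, 94, 102], [103, 100, 105, 105, 83], [97, 101, 95, 88, 82], [80, 86, 82, 83, 79], [78, 83, 79, 81, 80], [83, 84, 84, 82, 80], [81, 84, 86, 84, 80], [84, 84, 84, 78, 77], [84, 83, 84, 82, 76], [80, 85, 82, 82, 94], [92, 83, 83, 99, 80], [88, 98, 111, 108, 63], [68, 99, 113, 100, 64], [66, 90, 105, 84, 67], [64, 76, 88, 76, 66], [62, 69, 74, 71, 72], [66, 78, 69, 76, 69], [58, 75, 78, 79, 60], [54, 67, 74, 63, 54], [50, 56, 57, 60, 56], [38, 51, 52, 56, 49], [134, 46, 49, 48, 58], [130, 96, 80, 94, 114], [112, 118, 142, 136, 117], [111, 134, 146, 140, 116], [124, 116, 132, 184, 91], [217, 216, 215, 185, 179], [195, 218, 222, 175, 217], [196, 206, 219, 188, 168], [182, 208, 218, 208, 187], [200, 212, 219, 171, 176], [198, 212, 217, 170, 174], [178, 214, 216, 183, 202], [190, 216, 215, 199, 217], [197, 217, 219, 219, 223]]
-75.2 q6 1.37 F [14.   5.  -4.7] Mz -0.14 tau6 0.0792 w 13.6 p [677.8  75.8 148.1] 23.3
[[50, 43, 80, 153, 174], [182, 152, 188, 183, 117], [138, 163, 146, 126, 90], [102, 121, 102, 101, 93], [100, 98, 100, 101, 92], [97, 103, 99, 99, 92], [100, 104, 98, 96, 95], [100, 102, 100, 99, 92], [102, 105, 102, 101, 92], [100, 102, 99, 96, 85], [90, 106, 104, 91, 72], [77, 92, 100, 88, 68], [72, 78, 83, 82, 68], [78, 75, 75, 78, 72], [84, 80, 81, 80, 66], [71, 107, 81, 78, 66], [65, 83, 77, 74, 71], [62, 70, 70, 68, 72], [55, 64, 70, 70, 62], [98, 54, 60, 58, 118], [161, 100, 107, 133, 142], [206, 194, 131, 142, 152], [200, 197, 209, 202, 200], [194, 206, 220, 220, 205], [208, 219, 222, 225, 207], [187, 214, 221, 221, 186], [214, 219, 220, 200, 200], [209, 221, 221, 192, 219], [215, 218, 221, 207, 185], [204, 216, 222, 220, 204], [213, 220, 222, 193, 195], [215, 219, 222, 189, 195], [197, 220, 221, 201, 216], [208, 220, 221, 214, 223], [214, 223, 222, 222, 224]]
```

```bash
python3 - <<'E'
from h import *
w=B@[55,0]+O
for z in(65,70,75): print(z,proj("side",np.r_[w,z]), proj("side",np.r_[B@[55,18]+O,z]))
import cv2
a=cv2.cvtColor(cv2.imread("pics/s7.png")[:396,:396],cv2.COLOR_BGR2GRAY)
a=cv2.resize(a,(120,120),interpolation=cv2.INTER_AREA).astype(float)
b=np.load("pics/p0.npy")[170:290,190:310]
def edge(g):
    r=[]
    for c in range(54,63):
        col=g[47:66,c]; k=np.where(col>88)[0]; k=k[k>4][0]; r.append(47+k-1+(88-col[k-1])/(col[k]-col[k-1]))
    return np.round(r,2),np.median(r)
print(edge(a),edge(b))
E
```

```text
65 [248.13589724 222.41208592] [246.90830945 228.67615711]
70 [248.01675572 221.22151335] [246.78311762 227.49793484]
75 [247.89668388 220.02164434] [246.65693814 226.31041744]
(array([54.51, 54.74, 54.77, 54.6 , 54.4 , 54.4 , 54.15, 53.46, 53.25]), np.float64(54.4)) (array([56.78, 56.83, 57.09, 57.13, 57.11, 56.86, 56.85, 56.53, 56.15]), np.float64(56.847290640394085))
```

```bash
cat >> pad.py <<'E'
r=[]
for c in range(244,253):
    col=g[217:236,c]; k=np.where(col>88)[0]; k=k[k>4][0]; r.append(47+k-1+(88-col[k-1])/(col[k]-col[k-1]))
print("edge",np.round(r,2),np.median(r))
E
sed -i '/prof(g)\[/d' pad.py
python3 pad.py p1; for k in 1 2 3; do python3 -m inch '[[[0,0,0],9]]' >/dev/null; python3 m.py; done; python3 pad.py p2;  for k in 1 2 3 4; do python3 -m inch '[[[0,0,0],9]]' >/dev/null; python3 m.py; done; python3 pad.py p3
```

```text
edge [56.75 56.88 57.03 57.07 57.1  56.89 56.84 56.54 56.12] 56.87619047619047
-84.3 q6 1.529 F [15.5  3.  -4.2] Mz 0.043 tau6 -3.8914 w 13.6 p [677.8  75.7 148.1] 23.625
-93.5 q6 1.688 F [14.2  3.7 -4.8] Mz 0.113 tau6 -2.5612 w 14.0 p [677.8  75.5 148. ] 23.75
-102.5 q6 1.846 F [13.3  2.2 -4.7] Mz 0.118 tau6 -2.5127 w 13.7 p [677.8  75.4 148.1] 23.875
edge [56.97 57.6  57.45 57.45 57.4  57.29 57.51 56.55 56.31] 57.4
-111.3 q6 2.0 F [14.2  2.4 -4.4] Mz 0.096 tau6 -3.8912 w 13.7 p [677.8  75.3 148. ] 24.2
-120.5 q6 2.16 F [14.2  0.4 -4.1] Mz 0.131 tau6 -2.5542 w 14.0 p [677.7  75.2 148. ] 24.325
-129.5 q6 2.317 F [11.9  0.8 -3. ] Mz 0.131 tau6 -2.5011 w 13.8 p [677.7  75.  148. ] 24.45
-138.5 q6 2.474 F [11.9 -0.2 -3.1] Mz 0.075 tau6 -2.4967 w 13.9 p [677.6  74.9 148.1] 24.575
edge [49.92 50.8  52.24 52.35 52.3  52.64 57.29 56.34 56.28] 52.352
```

```bash
python3 - <<'E'
import numpy as np
for n in("p0","p1","p2","p3"):
    g=np.load(f"pics/{n}.npy"); r=[]
    for c in range(243,253):
        col=g[223:236,c]; k=np.where(col>88)[0]; k=k[k>1][0]; r.append(53+k-1+(88-col[k-1])/(col[k]-col[k-1]))
    print(n,np.round(r,2),np.median(r).round(2))
    print(g[218:236,247].round())
E
```

```text
p0 [55.52 56.78 56.83 57.09 57.13 57.11 56.86 56.85 56.53 56.15] 56.84
[105.  88.  74.  69.  78.  74.  57.  52.  49.  80. 142. 146. 132. 215.
 222. 219. 218. 219.]
p1 [55.59 56.75 56.88 57.03 57.07 57.1  56.89 56.84 56.54 56.12] 56.86
[108.  85.  72.  72.  73.  73.  56.  54.  47.  84. 143. 145. 133. 217.
 223. 218. 220. 219.]
p2 [56.37 56.97 57.6  57.45 57.45 57.4  57.29 57.51 56.55 56.31] 57.34
[104.  92.  78.  69.  75.  76.  62.  54.  50.  45. 140. 142. 176. 218.
 221. 220. 220. 219.]
p3 [56.31 56.75 57.31 57.28 57.28 57.3  57.21 57.29 56.34 56.28] 57.24
[117. 106.  78. 101.  77. 108.  84.  59.  56.  34. 223. 224. 219. 218.
 218. 219. 218. 220.]
```

```bash
python3 -m inch '[[[0,0,0],0],[[0,0,0],0],[[0,0,0],0],[[0,0,0],0],[[0,0,0],0]]' 0.45|egrep wid; python3 -m inch '[[[0,0,-0.02],0],[[0,0,-0.045],0],[[0,0,-0.045],-10],[[0,0,-0.045],-20],[[0,0,-0.045],-30],[[0,0,-0.045],-40],[[0,0,-0.045],-50],[[0,0,-0.045],-60],[[0,0,-0.045],-70],[[0,0,-0.045],-80]]' >/dev/null; python3 m.py;  python3 -m inch '[[[0,0,0],-10],[[0,0,0],-20],[[0,0,0],-30],[[0,0,0],-40],[[0,0,0],-50],[[0,0,0],-60],[[0,0,0],-70],[[0,0,0],-80],[[0,0,0],-90],[[0,0,0],-100]]' >/dev/null; python3 -m inch '[[[0,0,0],0],[[0,0,0],0]]' >/dev/null; python3 m.py; python3 pad.py p4; python3 -c "
from h import *
go(56,1,148,np.radians(180-138.5))"
```

```text
gripper_width: 51.5
-57.9 q6 1.067 F [ 0.8  1.3 -0.4] Mz 0.062 tau6 2.9255 w 51.7 p [676.1  75.4 193. ] 26.65
41.6 q6 -0.669 F [ 0.2 -0.1 -1.6] Mz 0.015 tau6 -0.0965 w 51.8 p [676.1  75.4 192.9] 28.15
edge [47.91 50.72 52.47 52.37 52.23 52.64 57.3  56.35 56.28] 52.46666666666667
bed now [ 55.3   1.5 193. ] shift mm [-0.8  0.4 45. ] twist 0.23 q6 -0.671 F [-0.3  0.7 -0.4] M [-0.044  0.019  0.029] w 51.6 t 28.35
```

```bash
python3 -m inch '[[[-0.0007,0.0006,0.02],0],[[-0.0007,0.0006,0.035],0],[[-0.0007,0.0006,0.045],0],[[-0.0007,0.0006,0.045],0]]'|egrep 'ee_|^forc'; python3 -m inch '[[[0,0,0],0],[[0,0,0],0],[[0,0,0],0],[[0,0,0],0],[[0,0,0],0],[[0,0,0],0]]' 1 30|egrep 'wid|fing'; python3 m.py; for k in 1 2 ; do python3 -m inch '[[[0,0,0],9]]' >/dev/null; python3 m.py; done; python3 pad.py p5
```

```text
ee_pos: [676.7, 75.3, 147.2]
force: [-0.0, 0.0, -0.1]
gripper_width: 13.6
finger_force: 30.0
41.8 q6 -0.673 F [2.2 1.9 0.9] Mz -0.021 tau6 -0.0872 w 13.6 p [677.2  75.4 148.1] 29.6
32.7 q6 -0.513 F [1.3 1.7 0.5] Mz 0.152 tau6 -3.8665 w 14.0 p [677.2  75.4 148.1] 29.725
23.5 q6 -0.354 F [0.7 1.5 0.7] Mz 0.156 tau6 -2.5295 w 13.9 p [677.1  75.4 148.1] 29.85
edge [32.33 52.18 52.47 57.28 52.63 52.65 57.29 56.37 56.28] 52.64556962025316
```

```bash
for k in 1 2 3; do python3 -m inch '[[[0,0,0],9]]' >/dev/null; python3 m.py; done; python3 -m inch '[[[0,0,0],0],[[0,0,0],0]]' >/dev/null; python3 m.py; python3 -m inch '[[[0,0,0],0],[[0,0,0],0],[[0,0,0],0],[[0,0,0],0],[[0,0,0],0]]' 0.45|egrep wid; python3 -m inch '[[[0,0,-0.02],0],[[0,0,-0.05],0],[[0,0,-0.08],0],[[0,0,-0.08],0]]'|egrep 'ee_|^forc'; python3 pad.py p6; python3 - <<'E'
from h import *
import cv2
from station import camera
t=camera("side"); h=cv2.cvtColor(t,cv2.COLOR_RGB2GRAY); cv2.imwrite("pics/end.png",t[:,:,::-1])
# box near-rear top corner area check vs. s7: match crop of box label
a=cv2.imread("pics/s7.png")[:396,:396]; a=cv2.resize(cv2.cvtColor(a,cv2.COLOR_BGR2GRAY),(120,120),interpolation=cv2.INTER_AREA)
T=a[50:85,70:105]; r=cv2.matchTemplate(h[165:300,180:320],T,cv2.TM_CCOEFF_NORMED); _,v,_,p=cv2.minMaxLoc(r); print(v,p,"expected",(80,55))
E
```

```text
14.9 q6 -0.203 F [1.7 0.7 0.5] Mz 0.101 tau6 -3.8665 w 13.5 p [677.1  75.4 148.1] 30.175
5.7 q6 -0.043 F [1.3 1.  1. ] Mz 0.133 tau6 -2.5198 w 13.7 p [677.1  75.4 148.1] 30.3
-3.3 q6 0.114 F [1.4 1.5 2.5] Mz 0.139 tau6 -2.4659 w 13.5 p [677.   75.4 148.1] 30.425
-2.9 q6 0.108 F [-0.   0.9  2.6] Mz -0.044 tau6 -0.0289 w 13.8 p [677.   75.4 148.1] 30.675
gripper_width: 51.6
ee_pos: [677.8, 75.4, 230.4]
force: [-0.3, -0.2, -0.6]
edge [52.34 52.17 52.14 57.28 52.62 52.64 57.3  56.35 56.28] 52.64367816091954
0.9955701231956482 (80, 55) expected (80, 55)
```

```bash
python3 -c "
from station import hand_in; print(hand_in())"
```

```text
the job is handed in; nothing more can be done
None
```

The box is on its back and home against the stop bar. The pad is pressed in by an estimated 4.5–5.5 mm, with touch judged from the camera, since wrist torque gave no clear signal. The job is handed in at about 32 s; no verdict was returned.

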